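Let the green battery cell out of the gravity dispenser

ROBOT

A 6-joint arm with a two-finger parallel gripper is mounted at the origin on the work surface. World frame = base frame: x ahead of the robot, y to its left, z up, the work surface at z = 0. Lengths are in m, angles in rad, forces in N, time in s.
With the tool pointing down it reaches from about 0.3 to 0.875 m from the base axis. Payload 6.4 kg.
Tool frame: the origin (TCP) lies at the very end of the fingers, on their centre line; the grasp point (between the pads) lies 19 mm behind it (ctrl.grip_point_offset is the z of the grasp point in the tool frame, in m); z points along the fingers, y is the direction in which the jaws open and shut (so a half turn about z gives the same grasp; the last joint's range is limited). The gripper opens to 85 mm and grips with 20 to 120 N. Pads are 22 mm wide; open, the fingers measure 114 mm over their backs; the gripper's body (76 mm by 85 mm) begins 54 mm behind the grasp point. The pads swing forward as they close: fully open they stand 13 mm farther back than shut.
Start: joints at [1.045, 0.181, 1.607, -0, 1.354, -0.206], TCP at [0.181, 0.546, 0.231] pointing down, gripper open.
Joint ranges: [-2.99, 2.99], [-0.89, 2.07], [0.3, 2.58], [-1.14, 4.28], [0, 2.63], [-3.12, 3.12]. Speed limits (rad/s): [2.57, 2.57, 3.01, 3.14, 3.14, 3.14].

INTERFACE

Orientations are given as a unit quaternion [w, x, y, z].
In Python, from bench import status, cams, ctrl gives the robot as it stands.
- The arm moves only by the shell command python3 -m handwheel 'ROWS'. ROWS is JSON, a list of rows, each an object with "grip": the finger opening in cm, from 0 to 8.54; "linear": the shift along the tool's x, y, z in cm, a list of three; "rotation": the turn, a rotation vector about the tool's x, y, z in degrees, a list of three. A call has 1 to 12 rows; each row is the pose to reach, as a shift and turn from the pose commanded when the call began, along the tool's axes at that moment; what a row does not reach only later rows make up. A row lasts 1/12 s, in which the tool goes at most 41.7 mm and 7.16 degrees, less where a joint would pass 70% of its speed; a pose out of reach is approached as far as the arm can. A call with a gripper value outside its range is refused whole. The fingers move at their own pace and stop on an object; the grip force is fixed at half the most. Time passes only in rows, so rows that repeat a pose let the fingers close. It gives the time, the measured TCP pose, the force and the opening at its end, in the units of the state.
- status.get_obs(): the state, without advancing time (a new reading comes with each control period).
- cams.camera(name): name is "scene" or "top" or "wrist"; returns the picture (480x640x3 uint8, red, green, blue); there is no depth.
- cams.camera_info(name): a dict with "fovy" (degrees; the focal length in pixels is half the picture's height over the tangent of half this angle, whatever the lens; pixels are square), "cx", "cy" (the principal point, pixels), "k1" (the pictures are not rectified: a ray, as slopes to the right and down, at radius r is drawn at 1 + k1 r^2 times it, then the intrinsics apply), "world_from_camera" (4x4, takes a point from camera to world coordinates); the wrist camera has in their place "mount" (4x4, takes a point from camera to tool coordinates, whose origin is the TCP and whose axes are the flange's). Camera axes: x right, y down, z forward; pixel columns grow to the right and rows downward; lengths in m; the calibration is good to about 2 mm. A picture is of the moment at which its call begins: read the wrist's pose just before it. camera_info takes no time and is no camera call.
- ctrl.hand_in(): hands the job in, once; it reports no verdict.
The state is a dict: "time_s": time; "q": joint angles; "dq": joint speeds; "joint_efforts": joint torques, N m; "eef_pos": TCP position; "eef_rot": TCP orientation; "wrist_force": force on the tool from outside, world axes, zero at the start; "torque": the same for the moment, N m; "opening": opening from 0.0 (shut) to 1.0 (fully open).
Only numpy, scipy, OpenCV 4.12 (cv2) and the standard library are available. Lean on these libraries where they do the work, as an engineer would, in place of code of your own. Each camera call takes 0.05 s, during which the arm holds its last target.

TASK

Let the green battery cell, and only that one, out of the two-lane dispenser: with the fingertips press down the blue pad at the outer end of the rocker on the green cell's lane, so that its yellow gate lifts and the cell rolls forward to the front stop, then let the rocker come back up so that the gate is down again. Do not touch either cell, leave the other rocker alone with the orange cell behind its gate, and leave the other things on the bench where they are.

Things in the scene. Friction and masses are not known exactly. Their poses are not given: they have to be found in the camera images.
- dispenser: fixed two-lane gravity dispenser, plywood base 200 x 300 mm. Origin on the table under the middle of the two gates, z up, x uphill along the lanes (falling to -x at 0.2 rad; front stop at x = -70 mm), y to the left. Lane middles at y = +40 mm (left) and -40 mm (right); lane floors 55 mm above the table at the gates (x = 0), side walls 18 mm high
- pivot_left (a point): pivot of the left rocker: on its axis (along x), 105 mm above the table, y = +120 mm, between two steel cheeks 118 mm high. The rocker is a steel bar along y; its inner end carries the yellow gate plate, its outer end the blue pad. Fully pressed, its inner end stands about 165 mm above the table
- pivot_right (a point): pivot of the right rocker: on its axis (along x), 105 mm above the table, y = -120 mm, between two steel cheeks 118 mm high. The rocker is a steel bar along y; its inner end carries the yellow gate plate, its outer end the blue pad. Fully pressed, its inner end stands about 165 mm above the table
- pad_left (a point): middle of the top face of the left rocker's blue press pad (56 mm along x, 50 mm along y, at the outer end of the rocker, dispenser's +y side), moving with it. At rest 200 mm from the dispenser's mid-line, level, 111 mm above the table; fully pressed it is 38 mm lower, 6 mm nearer the mid-line and tilted 27 degrees
- pad_right (a point): middle of the top face of the right rocker's blue press pad (56 mm along x, 50 mm along y, at the outer end of the rocker, dispenser's -y side), moving with it. At rest 200 mm from the dispenser's mid-line, level, 111 mm above the table; fully pressed it is 38 mm lower, 6 mm nearer the mid-line and tilted 27 degrees
- rocker_left (a joint): angle of the left rocker (dispenser's +y side), rad: 0 with the gate down (rest), grows as its blue pad is pressed down, 0.48 at the stop. The gate clears the cell from about 0.35 on. A spring returns it: about 4 N at the pad's middle starts it, about 7 N holds it at the stop
- rocker_right (a joint): angle of the right rocker (dispenser's -y side), rad: 0 with the gate down (rest), grows as its blue pad is pressed down, 0.48 at the stop. The gate clears the cell from about 0.35 on. A spring returns it: about 4 N at the pad's middle starts it, about 7 N holds it at the stop
- cell_green: loose battery cell, a cylinder 26 mm across and 65 mm long, green sleeve and steel ends, about 90 g, lying across either lane (long axis along the dispenser's y), behind the gate at the start; origin at its centre: at about x = +16 mm in the dispenser frame behind the gate, -55 mm at the front stop
- cell_orange: loose battery cell, a cylinder 26 mm across and 65 mm long, orange sleeve and steel ends, about 90 g, lying across either lane (long axis along the dispenser's y), behind the gate at the start; origin at its centre: at about x = +16 mm in the dispenser frame behind the gate, -55 mm at the front stop
- heatsink: finned aluminium heat sink, 60 x 60 x 38 mm, loose; origin at the centre of its underside; to be left alone
- drive: flat black solid-state drive, 100 x 70 x 9 mm, lying loose; origin at the centre of its underside; to be left alone
- screwdriver: screwdriver, 170 mm long, lying loose; origin under its middle, x along it; to be left alone
- brush: cleaning brush, 160 mm long, lying loose; origin under its middle, x along it; to be left alone
- mug: white mug, 80 mm across, 90 mm high, loose; origin at the centre of its underside; to be left alone
- spool: red-flanged solder spool standing on end, 54 mm across, 42 mm high, loose; origin at the centre of its underside; to be left alone
- jar: clear jar with black cap, 56 mm across, 60 mm high, loose; origin at the centre of its underside; to be left alone
There are look-alikes about, which are no part of the job. What is meant by the cell_orange is not pink, and is the smaller of those in its own colour. There is more than one size of the cell_green; the job needs the larger.

How it is judged:
On the way, in this order (a step that is already met when the one before it is completed fails the run):
1. the rocker of the green cell's lane is being pressed while the cell is still behind the gate (((y of cell_green in the frame of dispenser above 0 m and value of joint rocker_left above 0.15 rad) or (y of cell_green in the frame of dispenser below 0 m and value of joint rocker_right above 0.15 rad)) and x of cell_green in the frame of dispenser above -0.005 m), for 0.02 s.
2. the green cell has rolled to the front stop (x of cell_green in the frame of dispenser between -0.075 and -0.035 m and z of cell_green in the frame of dispenser between 0.04 and 0.075 m), for 0.1 s.
At the end, for the whole second after the job is handed in: the green cell lies at rest in its lane against the front stop (its centre more than 35 mm in front of the gate), the orange cell at rest behind its gate, both rockers back up within 0.06 rad so both gates are down (all of step 2 and x of cell_orange in the frame of dispenser above 0.005 m and z of cell_orange in the frame of dispenser between 0.05 and 0.09 m and value of joint each of rocker_left, rocker_right below 0.06 rad and linear speed of each of cell_green, cell_orange below 0.02 m/s); the robot touches nothing.
It fails at once if a cell is touched by the robot (contact force between any of the fingers, the arm and cell_green above 0.3 N or contact force between any of the fingers, the arm and cell_orange above 0.3 N).
It fails at once if a cell is lifted out of the dispenser (z of any of cell_green, cell_orange in the frame of dispenser above 0.11 m).
It fails at once if the other lane's rocker is pressed ((y of cell_green in the frame of dispenser above 0 m and value of joint rocker_right above 0.12 rad) or (y of cell_green in the frame of dispenser below 0 m and value of joint rocker_left above 0.12 rad)).
It fails at once if another thing on the bench is moved more than 30 mm (distance of any of heatsink, drive, screwdriver, brush, mug, spool, jar from where it was at the start of the episode above 0.03 m).
It also fails if it takes over 32 s, if anything falls off the work surface, if the arm or the gripper's body presses on something with over 40 N, if the wrist force passes 120 N, or if a joint passes its speed limit or range.

## Working session

There is one attempt and no reset: what is moved stays moved. The work goes in short steps, Python scripts to look and compute and a shell command to move; the robot and the scene stay as the last step left them, time stands still between calls to the robot, and variables do not carry over. Pictures are saved under pics/ and viewed, and the job is handed in when it is done.

```bash
mkdir -p pics
python3 - <<'E'
from bench import status,cams,ctrl
import cv2
o=status.get_obs();print(o)
for n in("scene","top","wrist"):
    print(n,cams.camera_info(n))
    if n!="wrist": cv2.imwrite(f"pics/{n}0.png",cams.camera(n)[:,:,::-1])
E
```

```text
{'time_s': 0.0, 'q': array([ 1.04473194e+00,  1.81508936e-01,  1.60802812e+00,  2.57563491e-05,
        1.35377927e+00, -2.06307420e-01]), 'dq': array([-0.00073063,  0.00117506, -0.00114574, -0.00193692,  0.00062989,
       -0.00063114]), 'joint_efforts': array([ 4.57511342e-04, -4.44861066e+01, -3.51344454e+01,  7.26764210e-05,
        8.99771199e-03,  2.21654324e-05]), 'eef_pos': array([0.18043959, 0.54537334, 0.23039248]), 'eef_rot': array([-3.20326504e-04,  1.59200932e-01,  9.87245826e-01, -8.00194440e-04]), 'wrist_force': array([ 0.8722042 , -0.53820739, -0.05894253]), 'torque': array([0.05016   , 0.02978961, 0.00360021]), 'opening': 1.000665556234424}
scene {'fovy': 53.79317510751715, 'cx': 320.08539421922376, 'cy': 239.10000929400286, 'k1': -0.049523232920250126, 'world_from_camera': array([[-0.66265141,  0.4039464 , -0.63065079,  1.19567195],
       [ 0.7487832 ,  0.37389881, -0.5472873 ,  0.55339911],
       [ 0.01472484, -0.83488142, -0.55023286,  0.65658843],
       [ 0.        ,  0.        ,  0.        ,  1.        ]])}
top {'fovy': 47.48510546913129, 'cx': 330.09039860952623, 'cy': 236.76544849592517, 'k1': -0.09594496053108008, 'world_from_camera': array([[-0.00277712, -0.98001899,  0.19888454,  0.31786395],
       [-0.9999745 ,  0.00141318, -0.00699957, -0.00966909],
       [ 0.00657865, -0.19889891, -0.97999793,  1.32086857],
       [ 0.        ,  0.        ,  0.        ,  1.        ]])}
wrist {'fovy': 66.67035827877672, 'cx': 323.114355056075, 'cy': 243.39055802486223, 'k1': -0.004704810434566937, 'mount': array([[-1.70435014e-03, -9.63691332e-01, -2.67013319e-01,
         6.76578742e-02],
       [ 9.99998133e-01, -1.39938891e-03, -1.33239793e-03,
        -3.77560456e-04],
       [ 9.10364854e-04, -2.67015091e-01,  9.63691918e-01,
        -1.42897637e-01],
       [ 0.00000000e+00,  0.00000000e+00,  0.00000000e+00,
         1.00000000e+00]])}
```

View pics/scene0.png

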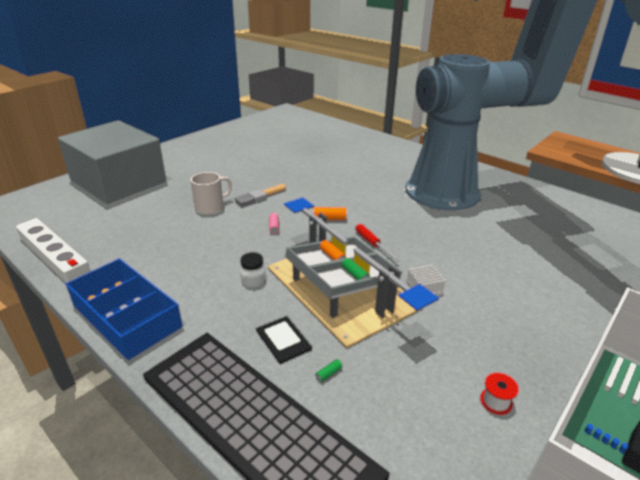

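View pics/top0.png

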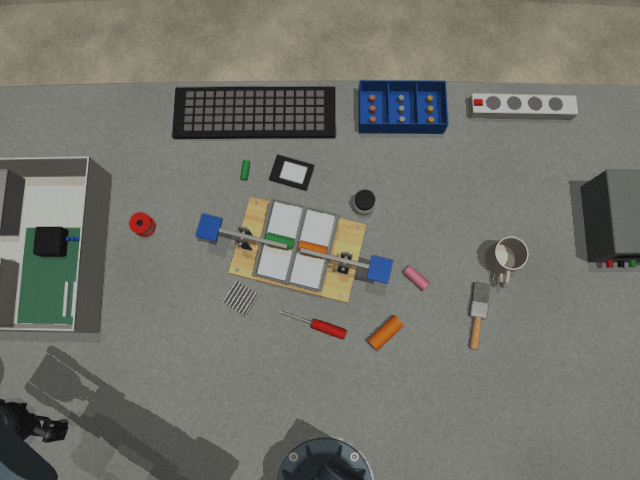

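```bash
cat > h.py <<'E'
import numpy as np,cv2
from bench import status,cams,ctrl
from scipy.spatial.transform import Rotation as R
def K(i):
    f=240/np.tan(np.radians(i["fovy"]/2)); return np.array([[f,0,i["cx"]],[0,f,i["cy"]],[0,0,1.]]),np.array([i["k1"],0,0,0,0.])
def ray(i,px,T):
    k,d=K(i); p=cv2.undistortPoints(np.array([[px]],float),k,d)[0,0]
    return T[:3,3],T[:3,:3]@np.array([p[0],p[1],1.])
def plane(i,px,z,T=None):
    T=i["world_from_camera"] if T is None else T
    o,v=ray(i,px,T); return o+v*(z-o[2])/v[2]
def proj(i,P,T=None):
    T=i["world_from_camera"] if T is None else T
    k,d=K(i); Ti=np.linalg.inv(T); return cv2.projectPoints(np.array([P],float),cv2.Rodrigues(Ti[:3,:3])[0],Ti[:3,3],k,d)[0][0,0]
def blobs(im,lo,hi,amin=30):
    m=cv2.inRange(cv2.cvtColor(im,cv2.COLOR_RGB2HSV),lo,hi)
    return [(c,cv2.contourArea(c),cv2.minAreaRect(c)) for c in cv2.findContours(m,cv2.RETR_EXTERNAL,cv2.CHAIN_APPROX_NONE)[0] if cv2.contourArea(c)>amin]
E
python3 - <<'E'
from h import *
def load(n): return cv2.imread(f"pics/{n}0.png")[:,:,::-1].copy()
for n in("top","scene"):
    im=load(n); i=cams.camera_info(n)
    for nm,lo,hi,z in(("blue",(105,150,90),(125,255,255),.111),("green",(50,120,50),(75,255,255),.07),("orange",(5,170,120),(16,255,255),.07),("yellow",(20,150,80),(35,255,255),.08)):
        for c,a,r in blobs(im,lo,hi):
            if a>3000: continue
            b=cv2.boxPoints(r); w=np.array([plane(i,p,z) for p in b])
            M=cv2.moments(c); ce=(M['m10']/M['m00'],M['m01']/M['m00'])
            s=[np.linalg.norm(w[0]-w[1]),np.linalg.norm(w[1]-w[2])]
            print(n,nm,np.round(ce,1),int(a),plane(i,ce,z).round(4),np.round(s,3))
im=load("top")[190:310,180:410]; a=cv2.resize(im,None,fx=3.4,fy=3.4,interpolation=2); cv2.imwrite("pics/c1.png",a[:,:,::-1])
im=load("scene")[180:370,240:460]; a=cv2.resize(im,None,fx=3.1,fy=3.1,interpolation=2); cv2.imwrite("pics/c2.png",a[:,:,::-1])
E
```

```text
top blue [379.2 269. ] 461 [ 0.4895 -0.1282  0.111 ] [0.054 0.048]
top blue [208.6 227. ] 441 [0.5865 0.2585 0.111 ] [0.054 0.05 ]
top blue [398.3 107.1] 2209 [ 0.8803 -0.1826  0.111 ] [0.112 0.216]
top green [280.3 239.2] 145 [0.5661 0.0977 0.07  ] [0.022 0.063]
top green [244.8 169.1] 101 [0.7381 0.1863 0.07  ] [0.047 0.017]
top orange [385.2 332.6] 454 [ 0.3497 -0.1429  0.07  ] [0.084 0.03 ]
top orange [312.2 246.7] 139 [0.5482 0.0231 0.07  ] [0.017 0.064]
scene blue [623.6 447.2] 41 [0.6699 0.6239 0.111 ] [0.016 0.007]
scene blue [614.7 442.6] 44 [0.6705 0.6128 0.111 ] [0.016 0.007]
scene blue [606.1 437.7] 41 [0.6703 0.6019 0.111 ] [0.016 0.007]
scene blue [597.4 433. ] 40 [0.6704 0.5907 0.111 ] [0.016 0.008]
scene blue [588.8 428.1] 37 [0.6702 0.5794 0.111 ] [0.017 0.007]
scene blue [418.4 296.5] 477 [0.5904 0.2626 0.111 ] [0.074 0.055]
scene blue [298.2 204.6] 184 [ 0.4948 -0.1251  0.111 ] [0.069 0.052]
scene blue [3.8 9.7] 57 [-0.2591 -4.3251  0.111 ] [0.214 1.354]
scene green [329.4 369.4] 207 [0.7959 0.231  0.07  ] [0.045 0.019]
scene green [353.4 268.5] 238 [0.5591 0.0934 0.07  ] [0.035 0.069]
scene orange [330.5 249.4] 212 [0.5386 0.0137 0.07  ] [0.037 0.073]
scene orange [332.1 212.7] 258 [ 0.4149 -0.0865  0.07  ] [0.078 0.054]
scene yellow [361.4 262.9] 95 [0.5439 0.1016 0.08  ] [0.021 0.052]
scene yellow [338.3 244.5] 72 [0.524  0.0234 0.08  ] [0.021 0.054]
```

View pics/c1.png

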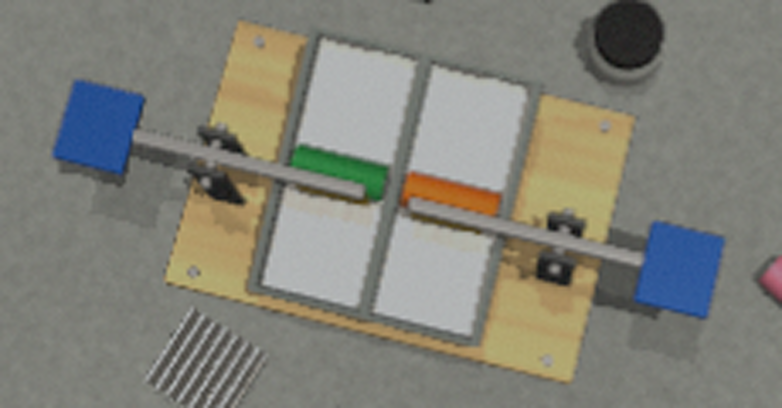

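View pics/c2.png

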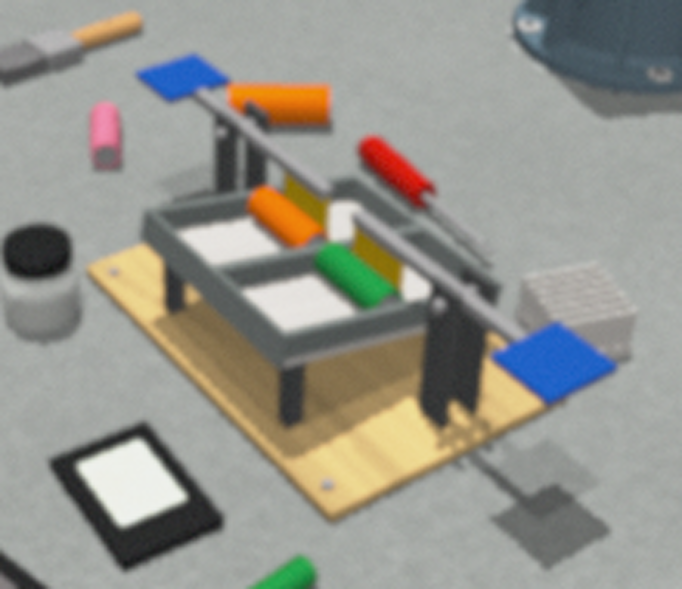

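Candidates, as pixels in the top view:
- **Green cells:** the one in the dispenser at (280,239), about 63 mm long, and a loose one at (245,169), about 47 mm.
- **Orange cells:** the one in the dispenser at (312,247), about 64 mm, a loose one at (385,332), about 84 mm, and the pink one at (416,278).
- **Blue pads:** (209,227) and (379,269). The blue bin at (400,107) isn't a pad.

The crops show both dispenser cells behind their yellow gates. The green cell is larger than the loose one and lies in the lane whose rocker ends at pad (209,227), so that is pad_left. The two pads measure 0.399 m apart, which fits the expected 0.400 m.

Run:
```python
from h import *
o=status.get_obs(); q=o["eef_rot"]; r=R.from_quat([q[1],q[2],q[3],q[0]]); print(r.as_matrix().round(3))
# two-view triangulation of left pad
A=[];b=[]
for n,px in(("top",(208.6,227.)),("scene",(418.4,296.5))):
    i=cams.camera_info(n); p,v=ray(i,px,i["world_from_camera"]); v/=np.linalg.norm(v); M=np.eye(3)-np.outer(v,v); A.append(M); b.append(M@p)
P=np.linalg.lstsq(np.vstack(A),np.hstack(b),rcond=None)[0]; print("pad",P)
t=np.array([.588,.260,.150]); print("shift cm",r.inv().apply(t-o["eef_pos"])*100)
```

```text
[[-0.949  0.314 -0.001]
 [ 0.314  0.949 -0.001]
 [ 0.    -0.002 -1.   ]]
pad [0.58692317 0.25999276 0.10734228]
shift cm [-47.65980742 -14.2693883    8.054639  ]
```

```bash
python3 -m handwheel '[{"grip":0,"linear":[-2,-0.6,0],"rotation":[0,0,0]},{"grip":0,"linear":[-5,-1.5,0],"rotation":[0,0,0]},{"grip":0,"linear":[-8.5,-2.5,0],"rotation":[0,0,0]},{"grip":0,"linear":[-12,-3.5,0],"rotation":[0,0,0]},{"grip":0,"linear":[-15.5,-4.5,0],"rotation":[0,0,0]},{"grip":0,"linear":[-19,-5.5,0],"rotation":[0,0,0]},{"grip":0,"linear":[-22.5,-6.5,0],"rotation":[0,0,0]},{"grip":0,"linear":[-26,-7.6,0],"rotation":[0,0,0]},{"grip":0,"linear":[-29.5,-8.6,0],"rotation":[0,0,0]},{"grip":0,"linear":[-33,-9.6,0],"rotation":[0,0,0]},{"grip":0,"linear":[-35.5,-10.3,0],"rotation":[0,0,0]},{"grip":0,"linear":[-37,-10.8,0],"rotation":[0,0,0]}]'
python3 -m handwheel '[{"grip":0,"linear":[-2,-0.6,0],"rotation":[0,0,0]},{"grip":0,"linear":[-4.5,-1.3,0],"rotation":[0,0,0]},{"grip":0,"linear":[-7.5,-2.2,0],"rotation":[0,0,0]},{"grip":0,"linear":[-9.5,-2.8,1],"rotation":[0,0,0]},{"grip":0,"linear":[-10.6,-3.1,3],"rotation":[0,0,0]},{"grip":0,"linear":[-10.6,-3.1,5],"rotation":[0,0,0]},{"grip":0,"linear":[-10.6,-3.1,6.5],"rotation":[0,0,0]},{"grip":0,"linear":[-10.6,-3.1,8],"rotation":[0,0,0]},{"grip":0,"linear":[-10.6,-3.1,8],"rotation":[0,0,0]},{"grip":0,"linear":[-10.6,-3.1,8],"rotation":[0,0,0]}]'
python3 - <<'E'
from h import *
for n in("wrist","scene","top"):
    o=status.get_obs(); im=cams.camera(n)
    if n=="scene": im=cv2.resize(im[160:340,260:480],None,fx=3,fy=3)
    if n=="top": im=cv2.resize(im[170:330,140:400],None,fx=3,fy=3)
    cv2.imwrite(f"pics/{n}1.png",im[:,:,::-1])
q=o["eef_rot"]; r=R.from_quat([q[1],q[2],q[3],q[0]]).as_matrix(); print(o["eef_pos"],o["time_s"],o["wrist_force"],o["opening"],r.round(3))
E
```

```text
time_s: 1.1
eef_pos: [0.5002, 0.3248, 0.2307]
eef_rot: [-0.0, 0.16, 0.987, -0.0]
wrist_force: [0.5, -0.0, 0.4]
opening: 0.001
time_s: 1.93
eef_pos: [0.5877, 0.2645, 0.1502]
eef_rot: [-0.001, 0.159, 0.987, -0.0]
wrist_force: [0.9, -0.7, 0.1]
opening: 0.0
[0.58923121 0.26482473 0.15235639] 2.0333 [-0.02431909  0.27099916  0.27792376] -0.00041421193175324785 [[-0.949  0.314  0.001]
 [ 0.314  0.949  0.   ]
 [-0.001  0.001 -1.   ]]
```

View pics/wrist1.png

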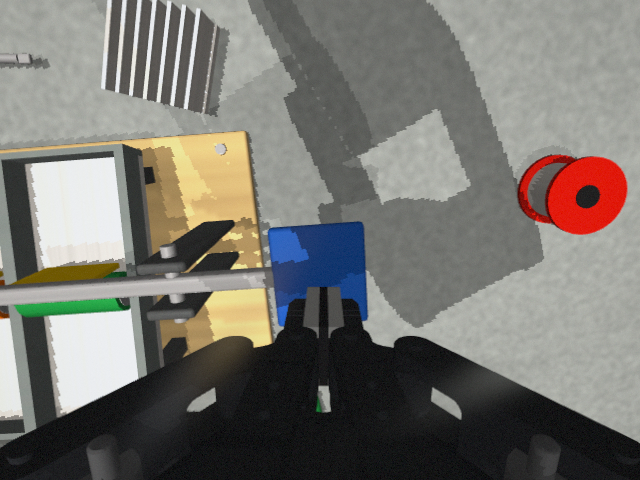

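View pics/scene1.png

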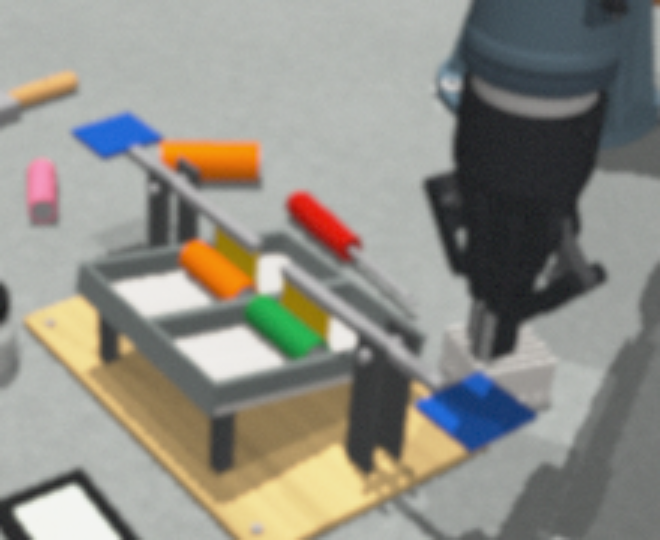

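View pics/top1.png

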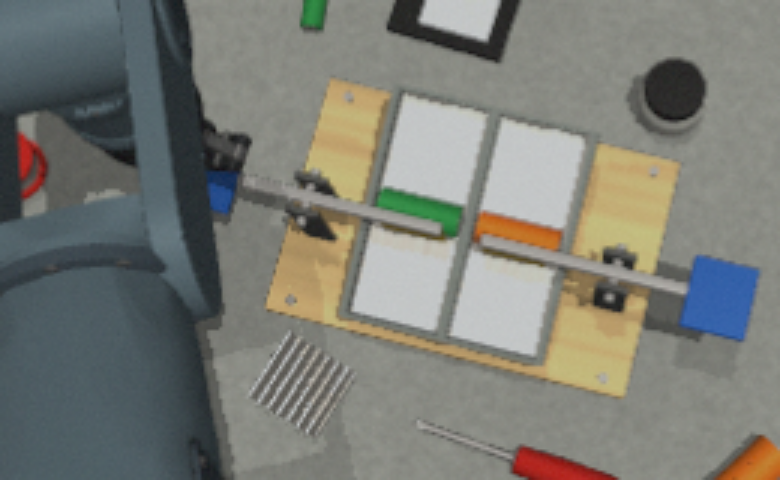

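Wrist view: the pad spans columns 268–367 and its near edge is at row 225; the closed tips (about 323,290) are above it. I'll check the pad position using this view's corners.

Run:
```python
from h import *
i=cams.camera_info("wrist"); o=status.get_obs(); q=o["eef_rot"]
T=np.eye(4);T[:3,:3]=R.from_quat([q[1],q[2],q[3],q[0]]).as_matrix();T[:3,3]=o["eef_pos"];W=T@i["mount"]
for p in((269,229),(362,222),(367,320),(273,325),(588,196)):
    z=.111 if p[0]<500 else .042
    w=plane(i,p,z,W); print(p,w.round(4),"tool mm",((np.linalg.inv(T)@np.r_[w,1])[:3]*1000).round(1))
i=cams.camera_info("scene")
print("TCP px",proj(i,o["eef_pos"]))
```

```text
(269, 229) [0.5575 0.2452 0.111 ] tool mm [ 24.3 -28.7  41.7]
(362, 222) [0.5692 0.2921 0.111 ] tool mm [27.9 19.5 41.8]
(367, 320) [0.6236 0.2786 0.111 ] tool mm [-27.9  23.8  41.9]
(273, 325) [0.61   0.2278 0.111 ] tool mm [-30.9 -28.8  41.8]
(588, 196) [0.6178 0.4497 0.042 ] tool mm [ 31.4 184.3 111. ]
TCP px [422.91933523 278.26800208]
```

```bash
python3 -m handwheel '[{"grip":0,"linear":[0,0,1.5],"rotation":[0,0,0]},{"grip":0,"linear":[0,0,2.8],"rotation":[0,0,0]},{"grip":0,"linear":[0,0,3.8],"rotation":[0,0,0]},{"grip":0,"linear":[0,0,4.4],"rotation":[0,0,0]},{"grip":0,"linear":[0,0,5.0],"rotation":[0,0,0]},{"grip":0,"linear":[0,0,5.5],"rotation":[0,0,0]},{"grip":0,"linear":[0,0,6.0],"rotation":[0,0,0]},{"grip":0,"linear":[0,0,6.3],"rotation":[0,0,0]},{"grip":0,"linear":[0,0,6.3],"rotation":[0,0,0]}]'
python3 - <<'E'
from h import *
im=cams.camera("scene"); im=cv2.resize(im[160:340,260:480],None,fx=3,fy=3)
cv2.imwrite(f"pics/s2.png",im[:,:,::-1]); print(status.get_obs()["wrist_force"],status.get_obs()["eef_pos"])
E
```

```text
time_s: 2.83
eef_pos: [0.5893, 0.264, 0.0885]
eef_rot: [0.0, 0.159, 0.987, -0.0]
wrist_force: [-0.5, -0.9, 4.6]
opening: -0.002
[-0.4622501  -0.88185889  5.61392801] [0.58927074 0.26409948 0.08874741]
```

View pics/s2.png

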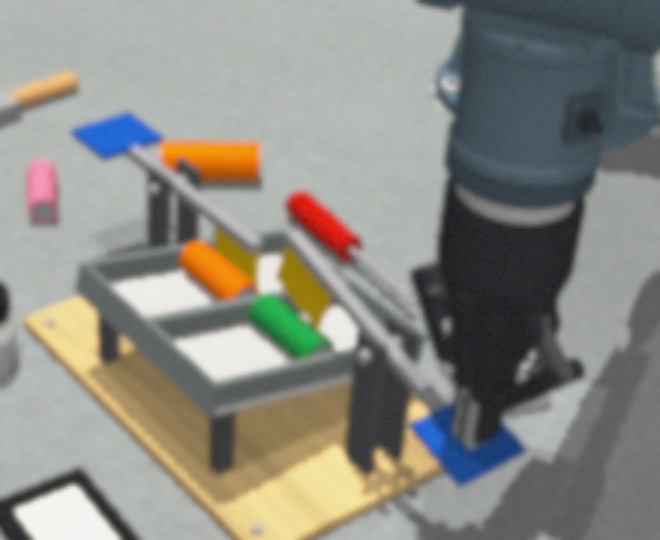

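The fingertips are on the left pad. The left gate is partly lifted, the green cell is still behind it and the force is about 5 N. I'll press about 10 mm further and hold.

```bash
python3 -m handwheel '[{"grip":0,"linear":[0,0,0.4],"rotation":[0,0,0]},{"grip":0,"linear":[0,0,0.7],"rotation":[0,0,0]},{"grip":0,"linear":[0,0,0.9],"rotation":[0,0,0]},{"grip":0,"linear":[0,0,0.9],"rotation":[0,0,0]},{"grip":0,"linear":[0,0,0.9],"rotation":[0,0,0]},{"grip":0,"linear":[0,0,0.9],"rotation":[0,0,0]},{"grip":0,"linear":[0,0,0.9],"rotation":[0,0,0]},{"grip":0,"linear":[0,0,0.9],"rotation":[0,0,0]},{"grip":0,"linear":[0,0,0.9],"rotation":[0,0,0]}]'
python3 - <<'E'
from h import *
im=cams.camera("scene"); im=cv2.resize(im[160:340,260:480],None,fx=3,fy=3)
cv2.imwrite(f"pics/s3.png",im[:,:,::-1])
E
```

```text
time_s: 3.63
eef_pos: [0.5901, 0.2644, 0.0807]
eef_rot: [0.001, 0.159, 0.987, 0.0]
wrist_force: [-0.8, -0.6, 5.9]
opening: -0.002
```

View pics/s3.png

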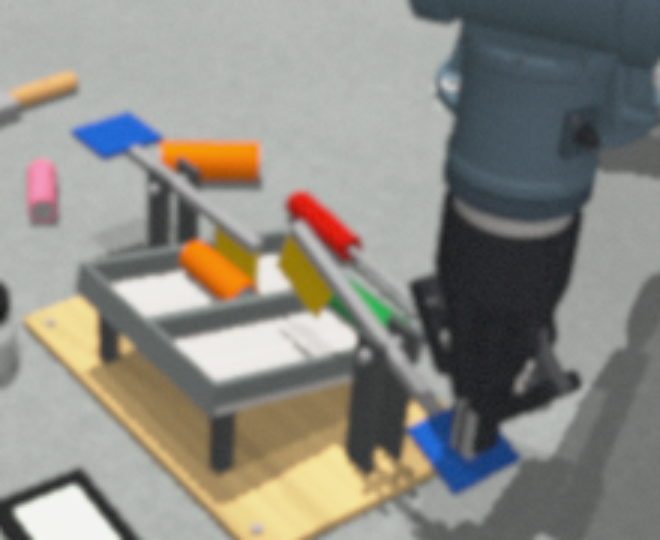

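The gate is up and the green cell has rolled past it (crop about 375,300). I'll hold briefly, then let the rocker up and back off.

```bash
python3 -m handwheel '[{"grip":0,"linear":[0,0,0],"rotation":[0,0,0]},{"grip":0,"linear":[0,0,0],"rotation":[0,0,0]},{"grip":0,"linear":[0,0,0],"rotation":[0,0,0]},{"grip":0,"linear":[0,0,-0.5],"rotation":[0,0,0]},{"grip":0,"linear":[0,0,-1],"rotation":[0,0,0]},{"grip":0,"linear":[0,0,-1.6],"rotation":[0,0,0]},{"grip":0,"linear":[0,0,-2.2],"rotation":[0,0,0]},{"grip":0,"linear":[0,0,-2.8],"rotation":[0,0,0]},{"grip":0,"linear":[0,0,-3.5],"rotation":[0,0,0]},{"grip":0,"linear":[0,0,-5],"rotation":[0,0,0]},{"grip":0,"linear":[0,0,-7.5],"rotation":[0,0,0]},{"grip":0,"linear":[0,0,-10],"rotation":[0,0,0]}]'
python3 -m handwheel '[{"grip":0,"linear":[3,1,-1],"rotation":[0,0,0]},{"grip":0,"linear":[6,3,-2],"rotation":[0,0,0]},{"grip":0,"linear":[9,5,-2],"rotation":[0,0,0]},{"grip":0,"linear":[12,7,-2],"rotation":[0,0,0]},{"grip":0,"linear":[15,9,-2],"rotation":[0,0,0]},{"grip":0,"linear":[17,10,-2],"rotation":[0,0,0]},{"grip":0,"linear":[17,10,-2],"rotation":[0,0,0]},{"grip":0,"linear":[17,10,-2],"rotation":[0,0,0]}]'
python3 - <<'E'
from h import *
D=None
for n in("top","scene"):
    im=cams.camera(n); i=cams.camera_info(n)
    for nm,lo,hi,z in(("blue",(105,150,90),(125,255,255),.111),("green",(50,120,50),(75,255,255),.055),("orange",(5,170,120),(16,255,255),.07)):
        for c,a,r in blobs(im,lo,hi):
            ce=np.mean(c[:,0],0); w=plane(i,ce,z)
            m=(w[:2]-np.array([.5385,.0655])); u=np.array([.97,-.243])
            if a<3000 and .3<w[0]<.65 and abs(w[1])<.3: print(n,nm,ce.round(1),w.round(4),"disp xy mm",(1000*np.array([m@u,m@[.243,.97]])).round(0))
    im=cv2.resize(im[160:340,260:480] if n=="scene" else im[130:360,100:400],None,fx=2.6,fy=2.6); cv2.imwrite(f"pics/{n}4.png",im[:,:,::-1])
E
```

```text
time_s: 4.68
eef_pos: [0.587, 0.2631, 0.1782]
eef_rot: [-0.002, 0.159, 0.987, -0.002]
wrist_force: [0.8, 0.4, 0.5]
opening: 0.003
time_s: 5.35
eef_pos: [0.4575, 0.4126, 0.1986]
eef_rot: [-0.001, 0.158, 0.987, -0.001]
wrist_force: [1.4, 0.2, -0.8]
opening: -0.003
top blue [379.2 269.1] [ 0.4893 -0.1282  0.111 ] disp xy mm [  -1. -200.]
top blue [208.7 226.9] [0.5868 0.2583 0.111 ] disp xy mm [ -0. 199.]
top green [271.6 272.4] [0.49   0.1182 0.055 ] disp xy mm [-60.  39.]
top orange [385.  332.5] [ 0.3498 -0.1426  0.07  ] disp xy mm [-132. -248.]
top orange [312.1 246.7] [0.5481 0.0235 0.07  ] disp xy mm [ 20. -38.]
scene blue [418.5 296.4] [0.5902 0.2626 0.111 ] disp xy mm [  2. 204.]
scene blue [298.5 204.6] [ 0.4942 -0.1245  0.111 ] disp xy mm [   3. -195.]
scene green [380.6 260.3] [0.4795 0.1071 0.055 ] disp xy mm [-67.  26.]
scene orange [331.1 249.4] [0.5377 0.0148 0.07  ] disp xy mm [ 12. -49.]
scene orange [330.2 211.2] [ 0.4123 -0.0949  0.07  ] disp xy mm [ -83. -186.]
```

View pics/scene4.png

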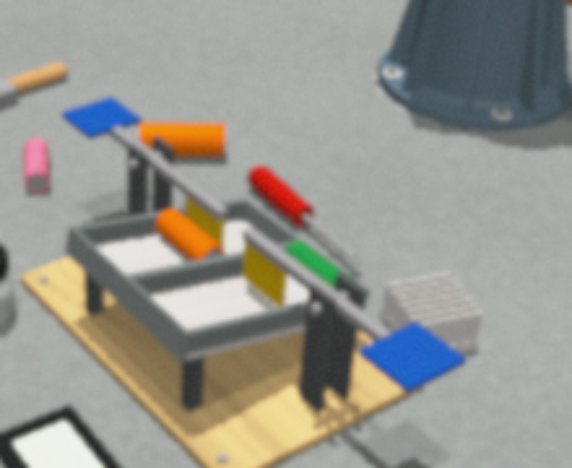

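View pics/top4.png

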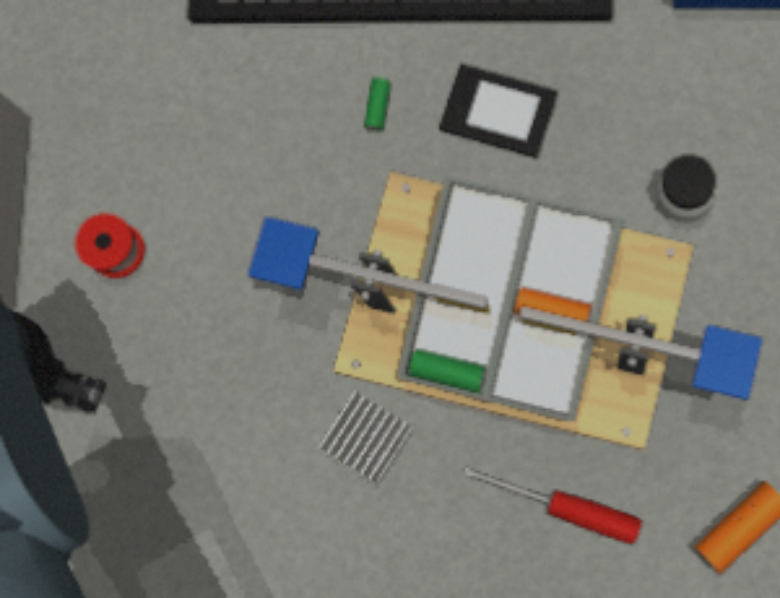

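The green cell lies against the front stop at about x = -60 mm, and orange is still behind its gate. Both pads are back at their rest pixels, both gates are down, and the arm is clear.

```bash
python3 -c "
from bench import ctrl
print(ctrl.hand_in())"
```

```text
the job is handed in; nothing more can be done
None
```

I pressed the left rocker's blue pad with the closed fingertips, at about 6 N. The gate lifted, the green cell rolled to the front stop, and I let the rocker come back up. I then moved the arm clear and handed in at about 5.5 s of the 32 s allowed; the hand-in gives no verdict.

**Last checks (top view):**
- **Green cell:** about x = -60 mm, y = +39 mm in the dispenser frame, against the front stop.
- **Orange cell:** still behind its gate at about x = +20 mm.
- **Rockers:** both pads are within about 0.3 pixels of their starting positions in both views, so both gates are down.
- **Bench:** nothing else looks moved. I judged this by eye and didn't measure each object.

**Disagreement:** the scene camera put the green cell at about x = -67 mm, y = +26 mm. I put that down to the rocker partly hiding the cell in that view and to the plane height I assumed. It still places the cell at the front stop.

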